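# Pack a carrier of domes at the rail's packing station

## Robot

A 6-joint arm with a two-finger parallel gripper is mounted at the origin on the work surface. World frame = base frame: x ahead of the robot, y to its left, z up, the work surface at z = 0. Lengths are in m, angles in rad, forces in N, time in s.
With the tool pointing down it reaches from about 0.375 to 0.975 m from the base axis. Payload 3.8 kg.
Tool frame: the origin (TCP) lies at the very end of the fingers, on their centre line; the grasp point (between the pads) lies 19 mm behind it; z points along the fingers, y is the line along which they close (so a half turn about z gives the same grasp; the last joint's range is limited). The gripper opens to 85 mm and grips with 20 to 120 N. Pads are 22 mm wide; open, the fingers measure 114 mm over their backs; the gripper's body (76 mm by 85 mm) begins 54 mm behind the grasp point. The pads swing forward as they close: fully open they stand 13 mm farther back than shut.
Start: joints at [1.303, 0.264, 1.604, -0, 1.274, -0.037], TCP at [0.154, 0.657, 0.231] pointing down, gripper open.
Joint ranges: [-2.63, 2.63], [-0.94, 2.18], [0.31, 2.57], [-1.31, 4.45], [0, 2.66], [-2.55, 2.55]. Speed limits (rad/s): [2.57, 2.57, 3.14, 3.14, 3.14, 3.14].

## Interface

Orientations are given as a rotation vector (axis times angle).
In Python, from workcell import bot, vision gives the robot as it stands. The module is installed in compiled form; this text tells all that it offers.
- The arm moves only by the tool play_rows, never from a script. Its argument "moves" is a list that holds one entry, the list of rows, each a list of 7 numbers: the turn, a rotation vector about the tool's x, y, z as a fraction of full scale, then the shift along the tool's x, y, z as a fraction of full scale, then the finger opening in mm, from 0 to 85.4. In form: [[[ax, ay, az, x, y, z, jaw], ...]]. A call has 1 to 5 rows; each row shifts and turns the commanded pose from where the row before left it, along the tool's axes as they then stand; what a row does not reach is not made up. Full scale, the value 1, is 0.1 m for a shift and 0.5 rad for a turn. A row lasts 1/12 s, in which the tool goes at most 41.7 mm and 7.16 degrees, less where a joint would pass 70% of its speed; a pose out of reach is approached as far as the arm can. A call with a number of a shift or a turn outside -1 to 1 is refused whole. A call with a gripper value outside its range is refused whole. The fingers move at their own pace and stop on an object; "newtons" is the grip in N (left out, the last holds). Time passes only in rows, so rows that do not move let the fingers close. It gives the time, the measured TCP pose, the force, the opening and the grip force at its end, in the units of the state.
- bot.read_state(): the state, without advancing time (a new reading comes with each control period).
- vision.read_camera(name): name is "side" or "top"; returns a dict with "image" (420x560x3 uint8, red, green, blue), "depth" (420x560 float32, m along the optical axis (not along the pixel's ray), 0 where there is no reading), "K" (3x3 intrinsics, pixels), "R" (3x3) and "t" (3): a world point X has camera coordinates R X + t. Camera axes: x right, y down, z forward; pixel columns grow to the right and rows downward; lengths in m; the calibration is good to about 2 mm. A picture is of the moment at which its call begins.
- bot.finish_job(): hands the job in; it is judged then, once.
The state is a dict: "time": time; "q": joint angles; "joint_vel": joint speeds; "joint_torque": joint torques, N m; "tool_pos": TCP position; "tcp_rot": TCP orientation; "wrist_force": force on the tool from outside, world axes, zero at the start; "torque": the same for the moment, N m; "width": opening from 0.0 (shut) to 1.0 (fully open); "grip_force": force on a finger pad.
Only numpy, scipy, OpenCV 4.12 (cv2) and the standard library are available. Lean on these libraries where they do the work, as an engineer would, in place of code of your own. Each camera call takes 0.05 s, during which the arm holds its last target. There are 200 camera calls.

## Task

Push the empty carton along the rollers until it is fully home against the end stop of its bay, and push the loaded carrier one station along the rail so that it rests in the middle detent; put no dome in the carton before both are in place. Then put every dome from the carrier into the carton, leaving the carrier in the middle detent meanwhile, and finally push the emptied carrier on so that it rests in the last detent. If a dome gets knocked off, it belongs in the carton too; leave the bowl, the spray bottle and the cork sanding block alone.

Things in the scene. Friction and masses are not known exactly. Their poses are not given: they have to be found in the camera images.
- rail: Fixed rail slide on the table: grey base 110 x 560 x 12 mm with two steel shafts along its y axis and three dark spring-plunger blocks 140 mm apart on its +x side (up to 38 mm high). Origin: on the table under the middle station. The carrier's tray centre is at rail y = +0.140 (first station, where it starts), 0 (middle) and -0.140 (last).
- carrier (a joint): Position of the carrier along the rail, m: 0 in the first detent, 0.140 in the middle one, 0.280 in the last; grows towards the rail's -y. The detents catch within about 5 mm and take a few newtons to leave. End stops at -0.006 and 0.288.
- tray_floor (a point): Centre of the carrier's tray floor, 40 mm above the table. Tray: aluminium, 90 mm (rail x) by 244 mm (rail y) outside, with a rim 3 mm thick and 8 mm high above the floor.
- carrier_post (a point): Top centre of the carrier's upright black push post, 14 x 14 mm and 50 mm high (40 to 90 mm above the table), just outside the +y end of the tray (134 mm from the tray's centre).
- rollers: Fixed row of twelve 18 mm steel rollers across a grey frame 180 mm wide, running along its y axis; roller tops 36 mm above the table, side guides 50 mm high and 164 mm apart. Origin: on the table under the place where the carton's centre is when fully home. The end stop (68 mm high) closes the +y end, its face at y = +0.100; the open end is at y = -0.335.
- carton: Open cardboard carton 158 mm (x) by 198 mm (y) by 60 mm high, walls and floor 4 mm, 0.35 kg, loose on the rollers. Origin: centre of its underside, so 36 mm above the table on the rollers. It starts some 130 to 210 mm short of the end stop.
- dome1: A squat terracotta-coloured dome with a flat foot, 32 mm in diameter and 34.5 mm high, plain cylinder up to 20 mm then rounded; 50 g. Origin: centre of the flat foot; z is the dome's axis. Starts standing on the carrier's tray. All domes are alike; 3 to 5 are present.
- dome2: A squat terracotta-coloured dome with a flat foot, 32 mm in diameter and 34.5 mm high, plain cylinder up to 20 mm then rounded; 50 g. Origin: centre of the flat foot; z is the dome's axis. Starts standing on the carrier's tray. All domes are alike; 3 to 5 are present.
- dome3: A squat terracotta-coloured dome with a flat foot, 32 mm in diameter and 34.5 mm high, plain cylinder up to 20 mm then rounded; 50 g. Origin: centre of the flat foot; z is the dome's axis. Starts standing on the carrier's tray. All domes are alike; 3 to 5 are present.
- dome4: A squat terracotta-coloured dome with a flat foot, 32 mm in diameter and 34.5 mm high, plain cylinder up to 20 mm then rounded; 50 g. Origin: centre of the flat foot; z is the dome's axis. Starts standing on the carrier's tray. All domes are alike; 3 to 5 are present.
- dome5: A squat terracotta-coloured dome with a flat foot, 32 mm in diameter and 34.5 mm high, plain cylinder up to 20 mm then rounded; 50 g. Origin: centre of the flat foot; z is the dome's axis. Starts standing on the carrier's tray. All domes are alike; 3 to 5 are present.
- bowl: Bystander: terracotta-coloured bowl, 150 mm across, 60 mm high; origin under its centre.
- spray: Bystander: green bottle 56 mm across, 150 mm high; origin under its centre.
- block: Bystander: cork sanding block 30 x 70 x 25 mm lying on the table beyond the rail; origin under its centre.

How it is judged:
On the way, in this order (a step that is already met when the one before it is completed fails the run):
1. the carton is fully home in its bay and the carrier rests in the middle detent, with no dome in the carton yet (y of carton in the frame of rollers between -0.007 and 0.008 m and z of carton in the frame of rollers between 0.03 and 0.042 m and angle between the y axis of carton and the y axis of rollers, either way round below 0.08 rad and value of joint carrier between 0.134 and 0.146 m and not (x of dome1 in the frame of carton between -0.075 and 0.075 m and y of dome1 in the frame of carton between -0.095 and 0.095 m and z of dome1 in the frame of carton between -0.005 and 0.045 m) and not (x of dome2 in the frame of carton between -0.075 and 0.075 m and y of dome2 in the frame of carton between -0.095 and 0.095 m and z of dome2 in the frame of carton between -0.005 and 0.045 m) and not (x of dome3 in the frame of carton between -0.075 and 0.075 m and y of dome3 in the frame of carton between -0.095 and 0.095 m and z of dome3 in the frame of carton between -0.005 and 0.045 m) and not (x of dome4 in the frame of carton between -0.075 and 0.075 m and y of dome4 in the frame of carton between -0.095 and 0.095 m and z of dome4 in the frame of carton between -0.005 and 0.045 m) and not (x of dome5 in the frame of carton between -0.075 and 0.075 m and y of dome5 in the frame of carton between -0.095 and 0.095 m and z of dome5 in the frame of carton between -0.005 and 0.045 m)), for 0.2 s.
2. all domes are in the carton, the carton still home and the carrier still in the middle detent (y of carton in the frame of rollers between -0.007 and 0.008 m and z of carton in the frame of rollers between 0.03 and 0.042 m and angle between the y axis of carton and the y axis of rollers, either way round below 0.08 rad and value of joint carrier between 0.134 and 0.146 m and x of dome1 in the frame of carton between -0.075 and 0.075 m and y of dome1 in the frame of carton between -0.095 and 0.095 m and z of dome1 in the frame of carton between -0.005 and 0.045 m and x of dome2 in the frame of carton between -0.075 and 0.075 m and y of dome2 in the frame of carton between -0.095 and 0.095 m and z of dome2 in the frame of carton between -0.005 and 0.045 m and x of dome3 in the frame of carton between -0.075 and 0.075 m and y of dome3 in the frame of carton between -0.095 and 0.095 m and z of dome3 in the frame of carton between -0.005 and 0.045 m and x of dome4 in the frame of carton between -0.075 and 0.075 m and y of dome4 in the frame of carton between -0.095 and 0.095 m and z of dome4 in the frame of carton between -0.005 and 0.045 m and x of dome5 in the frame of carton between -0.075 and 0.075 m and y of dome5 in the frame of carton between -0.095 and 0.095 m and z of dome5 in the frame of carton between -0.005 and 0.045 m), for 0.2 s.
At the end, for the whole second after the job is handed in: Every dome present lies at rest inside the carton (foot centre less than 45 mm above the carton's underside), the carton is within about 7 mm of its end stop, and the carrier is within 6 mm of the last detent (y of carton in the frame of rollers between -0.007 and 0.008 m and z of carton in the frame of rollers between 0.03 and 0.042 m and angle between the y axis of carton and the y axis of rollers, either way round below 0.08 rad and value of joint carrier between 0.274 and 0.286 m and x of dome1 in the frame of carton between -0.075 and 0.075 m and y of dome1 in the frame of carton between -0.095 and 0.095 m and z of dome1 in the frame of carton between -0.005 and 0.045 m and x of dome2 in the frame of carton between -0.075 and 0.075 m and y of dome2 in the frame of carton between -0.095 and 0.095 m and z of dome2 in the frame of carton between -0.005 and 0.045 m and x of dome3 in the frame of carton between -0.075 and 0.075 m and y of dome3 in the frame of carton between -0.095 and 0.095 m and z of dome3 in the frame of carton between -0.005 and 0.045 m and x of dome4 in the frame of carton between -0.075 and 0.075 m and y of dome4 in the frame of carton between -0.095 and 0.095 m and z of dome4 in the frame of carton between -0.005 and 0.045 m and x of dome5 in the frame of carton between -0.075 and 0.075 m and y of dome5 in the frame of carton between -0.095 and 0.095 m and z of dome5 in the frame of carton between -0.005 and 0.045 m and linear speed of each of dome1, dome2, dome3, dome4, dome5 below 0.03 m/s and linear speed of carton below 0.02 m/s); the robot touches nothing.
It fails at once if the bowl is shifted by more than 30 mm (distance of bowl from where it was at the start of the episode above 0.03 m).
It fails at once if the spray is shifted by more than 30 mm (distance of spray from where it was at the start of the episode above 0.03 m).
It fails at once if the block is shifted by more than 30 mm (distance of block from where it was at the start of the episode above 0.03 m).
Of dome1, dome2, dome3, dome4, dome5 only 3 to 5 are there at a start; the rules pass over those that are not, and their reading is None.
At some moment in a run one of dome1, dome2, dome3, dome4, dome5 may be knocked a few centimetres aside while the robot is not near it.
Once in a run the grip may slacken for a moment while it holds something.
It also fails if it takes over 208 s, if anything falls off the work surface, if the arm or the gripper's body presses on something with over 40 N, if the wrist force passes 120 N, or if a joint passes its speed limit or range.

## Working session

There is one attempt and no reset: what is moved stays moved. The work goes in short steps, Python scripts to look and compute and a tool call to move; the robot and the scene stay as the last step left them, time stands still between calls to the robot, and variables do not carry over. Pictures are saved under pics/ and viewed, at most 14 in all, crops included, and the job is handed in when it is done.

Besides the shell and the picture viewer there is one more tool, called after ">>>" as a command line: name --argument value ..., lists and objects as JSON in quotes. play_rows: Moves the arm, as the interface text tells. Its arguments: {"type":"object","properties":{"moves":{"type":"array","items":{"type":"array","items":{"type":"array","items":{"type":"number"}}}},"newtons":{"type":"number"}},"required":["moves"]}

```bash
mkdir -p pics; cat > h.py <<'E'
import numpy as np, cv2
from workcell import bot, vision
def cam(n): return vision.read_camera(n)
def pts(c):
    d=c["depth"]; v,u=np.mgrid[:d.shape[0],:d.shape[1]]
    r=np.stack([u,v,np.ones_like(u)],-1)@np.linalg.inv(c["K"]).T
    return (r*d[...,None]-c["t"])@c["R"]
def ray(c,u,v,z):
    o=-c["R"].T@c["t"]; r=c["R"].T@np.linalg.inv(c["K"])@[u,v,1]
    return o+r*(z-o[2])/r[2]
def save(c,n,box=None):
    im=c["image"][...,::-1]
    if box: u0,v0,u1,v1=box; im=cv2.resize(im[v0:v1,u0:u1],None,fx=2,fy=2)
    cv2.imwrite("pics/"+n,im)
def st():
    s=bot.read_state(); print({k:np.round(s[k],3).tolist() for k in("time","q","tool_pos","tcp_rot","wrist_force","width","grip_force")}); return s
E
python3 - <<'E'
from h import *
st()
a,b=cam("side"),cam("top")
save(a,"s0.png");save(b,"t0.png")
for c in(a,b): print(np.round(-c["R"].T@c["t"],3),np.round(c["R"],2).tolist(),c["K"][0,0])
E
```

```text
{'time': 0.0, 'q': [1.303, 0.265, 1.605, -0.0, 1.274, -0.037], 'tool_pos': [0.154, 0.656, 0.23], 'tcp_rot': [-0.362, -3.12, 0.004], 'wrist_force': [-0.069, 0.108, 0.132], 'width': 1.0, 'grip_force': 0.0}
[0.348 0.772 0.542] [[-0.94, -0.35, 0.01], [-0.19, 0.48, -0.85], [0.3, -0.8, -0.52]] 423.7974300270435
[0.476 0.048 1.139] [[0.01, -1.0, -0.01], [-0.99, -0.01, -0.11], [0.11, 0.01, -0.99]] 448.60599624265535
```

View pics/s0.png

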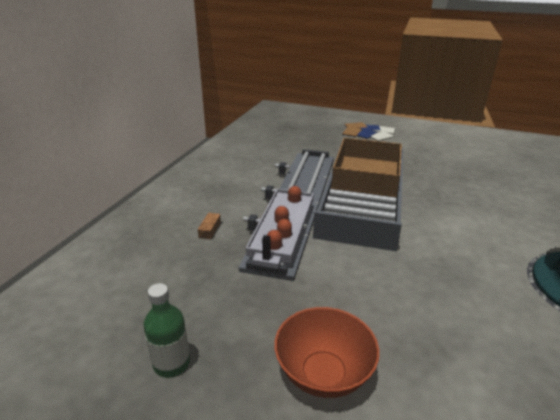

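View pics/t0.png

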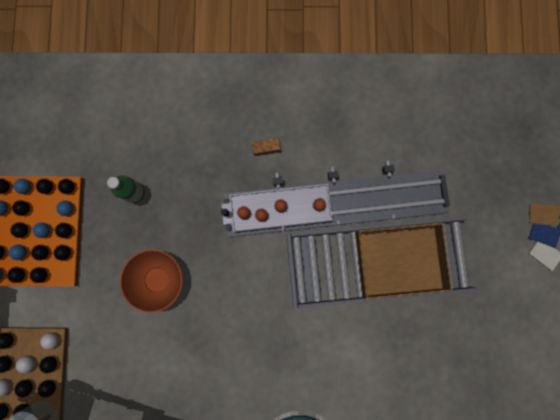

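The side view shows the loaded tray with 4 domes at about (294,194), (281,214), (285,227) and (274,240), and its post at (267,247). The carton sits towards the far, open end of the rollers. In the top view the domes are at (244,213), (262,215), (281,206) and (320,205), the post at (226,213) and the carton at (403,260). The end stop is on the left (+y).

```bash
cat >> h.py <<'E'
def domes(c,lo=0.03,hi=0.13,pr=True):
    """red blobs: centroid pixel, median/top depth-point"""
    P=pts(c); h=cv2.cvtColor(c["image"],cv2.COLOR_RGB2HSV)
    m=(((h[...,0]<11)|(h[...,0]>172))&(h[...,1]>150)&(h[...,2]>70)&(P[...,2]>lo)&(P[...,2]<hi)&(P[...,1]<.36)&(c["depth"]>0)).astype(np.uint8)
    n,l,s,ce=cv2.connectedComponentsWithStats(m)
    out=[]
    for i in range(1,n):
        if s[i,4]<25: continue
        q=P[l==i]; out.append((ce[i],s[i,4],np.median(q,0),np.percentile(q[:,2],95)))
        if pr: print(np.round(ce[i],1),s[i].tolist(),np.round(out[-1][2],4),round(out[-1][3],4))
    return out
E
python3 - <<'E'
from h import *
a,b=cam("side"),cam("top")
print("side");da=domes(a);print("top");db=domes(b)
P=pts(b);Z=P[...,2]
def rect(m,name):
    n,l,s,ce=cv2.connectedComponentsWithStats(m.astype(np.uint8))
    i=1+np.argmax(s[1:,4]);q=P[l==i]
    print(name,s[i].tolist(),"z",np.round(np.percentile(q[:,2],[5,50,95]),4)); r=cv2.minAreaRect(q[:,:2].astype(np.float32)); print(np.round(r[0],4),np.round(r[1],4),r[2]);print(np.round(cv2.boxPoints(r),4).tolist())
h=cv2.cvtColor(b["image"],cv2.COLOR_RGB2HSV)
v,u=np.mgrid[:420,:560]
brown=(h[...,0]>8)&(h[...,0]<25)&(h[...,1]>80)&(u>340)&(u<460)&(v>210)&(v<310)
rect(brown,"carton"); rect(brown&(Z>.085),"carton rim")
tray=(h[...,1]<60)&(h[...,2]>120)&(u>215)&(u<345)&(v>175)&(v<245); rect(tray,"tray")
reg=(u>280)&(u<480)&(v>210)&(v<315)&(Z>.02)&~((u<335)&(v<237)); rect(reg,"rollers")
reg=(u>280)&(u<480)&(v>210)&(v<315)&(Z>.055)&(u<300); rect(reg,"endstop")
reg=(u>210)&(u<235)&(v>195)&(v<230)&(Z>.07); rect(reg,"post")
rect((Z>.006)&(u>215)&(u<460)&(v>165)&(v<238)&~((u>285)&(v>222)),"rail")
save(b,"t1.png",(200,130,480,320))
E
```

```text
side
[294.5 190.3] [290, 187, 9, 7, 37] [ 0.6116 -0.0338  0.0686] 0.0726
[281.1 210.9] [277, 208, 9, 7, 51] [0.6085 0.0605 0.0687] 0.0734
[283.4 223.2] [279, 218, 10, 11, 72] [0.5872 0.1053 0.0708] 0.0745
[274.5 235. ] [269, 231, 12, 10, 73] [0.5892 0.149  0.07  ] 0.0737
[332.3 328.5] [279, 308, 99, 62, 2083] [0.4328 0.3091 0.045 ] 0.0583
top
[280.3 205.4] [276, 201, 10, 10, 84] [0.6096 0.051  0.0726] 0.0771
[319.1 204.4] [314, 200, 11, 10, 89] [ 0.6123 -0.0424  0.0723] 0.0769
[243.3 212.4] [239, 208, 10, 10, 81] [0.5923 0.1391 0.0725] 0.077
[261.  214.6] [256, 210, 11, 11, 87] [0.5859 0.0963 0.0722] 0.0766
[167.9 282.2] [149, 250, 33, 62, 443] [0.4186 0.3188 0.0502] 0.0629
carton [356, 223, 97, 76, 6071] z [0.0379 0.0418 0.0965]
[ 0.4711 -0.1559] [0.162  0.4046] 5.624089241027832
[[0.37070000171661377, 0.03739999979734421], [0.41029998660087585, -0.365200012922287], [0.5715000033378601, -0.34929999709129333], [0.5317999720573425, 0.053300000727176666]]
carton rim [358, 223, 94, 76, 717] z [0.0868 0.0958 0.0996]
[ 0.4714 -0.1453] [0.1578 0.3832] 5.852807521820068
[[0.3734000027179718
[... 855 characters left out ...]
9999980330467], [0.3675999939441681, 0.010599999688565731], [0.5440999865531921, 0.02889999933540821], [0.5414000153541565, 0.05460000038146973]]
post [221, 208, 7, 7, 44] z [0.072  0.0894 0.0936]
[0.5931 0.184 ] [0.0131 0.0142] 87.81976318359375
[[0.5857999920845032, 0.1776999980211258], [0.5999000072479248, 0.17710000276565552], [0.6003999710083008, 0.19020000100135803], [0.5863000154495239, 0.1907999962568283]]
rail [221, 166, 229, 71, 9822] z [0.0104 0.0247 0.0668]
[ 0.6324 -0.0849] [0.2217 0.5685] 16.902673721313477
[[0.44369998574256897, 0.15489999949932098], [0.609000027179718, -0.38909998536109924], [0.8210999965667725, -0.3246000111103058], [0.6557999849319458, 0.21940000355243683]]
```

View pics/t1.png

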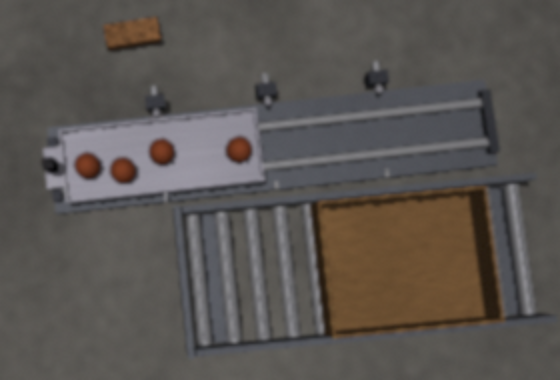

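```bash
cat > m.py <<'E'
from h import *
b=cam("top")
def q(u,v,z): return ray(b,200+u/2,130+v/2,z)[:2]
T=np.array([q(63,132,.048),q(258,108,.048),q(263,180,.048),q(72,203,.048)])
print("tray",np.round(T,4).tolist(),"c",T.mean(0).round(4))
for i,j in((0,1),(3,2)): d=T[i]-T[j];print(np.linalg.norm(d),np.degrees(np.arctan2(d[1],d[0])))
C=np.array([q(315,201,.096),q(486,187,.096),q(500,320,.096),q(328,336,.096)])
print("carton",np.round(C,4).tolist(),"c",C.mean(0).round(4))
for i,j in((0,1),(3,2)): d=C[i]-C[j];print(np.linalg.norm(d),np.degrees(np.arctan2(d[1],d[0])))
S=[q(262,126,.03),q(480,103,.03),q(262,163,.03),q(485,141,.03)]
for i,j in((0,1),(2,3)): d=S[i]-S[j];print("shaft",np.degrees(np.arctan2(d[1],d[0])))
print("plungers",[np.round(q(*p,.035),4).tolist() for p in((156,103),(266,92),(376,78))])
print("block",q(131,32,.025),"post",q(52,166,.09))
P=pts(b)
# stop face: top strip z .06-.075 ; carton rim pixels
v,u=np.mgrid[:420,:560]
yax=np.array([-.1007,.9949]);R=P[...,:2]-[.466,-.077];ry=R@yax;rx=R@[.9949,.1007]
m=(abs(rx)<.06)&(u>280)&(u<480)
for lo,hi,n in((.06,.075,"stop"),(.09,.103,"rim")):
    s=np.sort(ry[m&(P[...,2]>lo)&(P[...,2]<hi)]);print(n,len(s),np.histogram(s,np.arange(-.36,.16,.01))[0].tolist())
E
python3 m.py
```

```text
tray [[0.6349, 0.1705], [0.666, -0.0692], [0.577, -0.0748], [0.5475, 0.1579]] c [0.6064 0.0461]
0.24171006259372638 97.39996113450948
0.23454511212907467 97.2272064479276
carton [[0.5485, -0.1296], [0.566, -0.3283], [0.4135, -0.339], [0.394, -0.1424]] c [ 0.4805 -0.2348]
0.19945100425062384 95.0356636685909
0.19755729473529615 95.6568870711572
shaft 96.39168216688302
shaft 95.9947052281334
plungers [[0.6739, 0.0565], [0.6885, -0.0807], [0.707, -0.2181]]
block [0.76698727 0.08888537] post [0.58825286 0.17797708]
stop 344 [0, 0, 0, 0, 0, 0, 0, 0, 0, 0, 114, 0, 0, 0, 0, 0, 0, 0, 0, 0, 0, 0, 0, 0, 0, 0, 0, 0, 0, 54, 0, 0, 0, 0, 0, 0, 0, 0, 0, 0, 0, 0, 0, 0, 0, 58, 118, 0, 0, 0, 0]
rim 248 [0, 0, 0, 0, 0, 0, 0, 0, 0, 0, 133, 0, 0, 0, 0, 0, 0, 0, 0, 0, 0, 0, 0, 0, 0, 0, 0, 0, 0, 115, 0, 0, 0, 0, 0, 0, 0, 0, 0, 0, 0, 0, 0, 0, 0, 0, 0, 0, 0, 0, 0]
```

>>> play_rows --moves '[[[0,0,0.2436,0,0,0,0],[0,0,0.2436,0,0,0,0],[0,0,0.2436,0,0,0,0],[0,0,0.2436,0,0,0,0],[0,0,0.2436,0,0,0,0]]]'

```text
time: 0.67
tool_pos: [0.1544, 0.657, 0.2311]
tcp_rot: [1.289, 2.865, -0.001]
wrist_force: [-0.1, 0.4, -0.1]
width: 0.299
grip_force: 0.0
```

>>> play_rows --moves '[[[0,0,0.2436,0,0,0,0],[0,0,0.2436,0,0,0,0],[0,0,0.2436,0,0,0,0],[0,0,0.2436,0,0,0,0],[0,0,0.2436,0,0,0,0]]]'

```text
time: 1.08
tool_pos: [0.1544, 0.657, 0.2311]
tcp_rot: [2.089, 2.346, -0.001]
wrist_force: [0.1, 1.2, -0.6]
width: -0.0
grip_force: 0.0
```

>>> play_rows --moves '[[[0,0,0,-0.2,0.22,0,0],[0,0,0,-0.2,0.22,0,0],[0,0,0,-0.2,0.22,0,0],[0,0,0,-0.2,0.22,0,0],[0,0,0,-0.2,0.22,0,0]]]'

```text
time: 1.5
tool_pos: [0.2766, 0.5703, 0.2311]
tcp_rot: [2.081, 2.353, -0.0]
wrist_force: [-0.6, 0.3, -0.3]
width: 0.0
grip_force: 0.0
```

>>> play_rows --moves '[[[0,0,0,-0.2,0.22,0,0],[0,0,0,-0.2,0.22,0,0],[0,0,0,-0.2,0.22,0,0],[0,0,0,-0.2,0.22,0,0],[0,0,0,-0.2,0.22,0,0]]]'

```text
time: 1.92
tool_pos: [0.3981, 0.4843, 0.2312]
tcp_rot: [-2.082, -2.353, 0.0]
wrist_force: [0.6, 0.8, -0.0]
width: 0.002
grip_force: 0.0
```

>>> play_rows --moves '[[[0,0,0,-0.345,0,0,0],[0,0,0,-0.345,0,0,0],[0,0,0,-0.345,0,0,0],[0,0,0,-0.345,0,0,0],[0,0,0,-0.345,0,0,0]]]'

```text
time: 2.33
tool_pos: [0.418, 0.3125, 0.2311]
tcp_rot: [2.082, 2.353, -0.0]
wrist_force: [1.3, 1.0, 0.3]
width: -0.0
grip_force: 0.0
```

>>> play_rows --moves '[[[0,0,0,-0.345,0,0,0],[0,0,0,-0.345,0,0,0],[0,0,0,-0.345,0,0,0],[0,0,0,-0.345,0,0,0],[0,0,0,-0.345,0,0,0]]]'

```text
time: 2.75
tool_pos: [0.4389, 0.1413, 0.2314]
tcp_rot: [2.081, 2.353, 0.001]
wrist_force: [-0.4, 1.2, -0.4]
width: -0.002
grip_force: 0.0
```

>>> play_rows --moves '[[[0,0,0,-0.345,0,0,0],[0,0,0,-0.345,0,0,0],[0,0,0,-0.345,0,0,0],[0,0,0,-0.345,0,0,0],[0,0,0,-0.345,0,0,0]]]'

```text
time: 3.17
tool_pos: [0.4599, -0.03, 0.2315]
tcp_rot: [2.082, 2.352, 0.001]
wrist_force: [0.5, 0.4, -0.3]
width: 0.0
grip_force: 0.0
```

>>> play_rows --moves '[[[0,0,0,-0.345,0,0,0],[0,0,0,-0.345,0,0,0],[0,0,0,-0.345,0,0,0],[0,0,0,-0.345,0,0,0],[0,0,0,-0.345,0,0,0]]]'

```text
time: 3.58
tool_pos: [0.4809, -0.2013, 0.2314]
tcp_rot: [2.082, 2.352, 0.0]
wrist_force: [0.4, -0.4, -0.4]
width: 0.001
grip_force: 0.0
```

>>> play_rows --moves '[[[0,0,0,0,0,0.34,0],[0,0,0,0,0,0.34,0],[0,0,0,0,0,0.34,0],[0,0,0,0,0,0.34,0],[0,0,0,0,0,0.3,0]]]'

```text
time: 4.0
tool_pos: [0.4803, -0.1994, 0.0633]
tcp_rot: [-2.082, -2.352, 0.0]
wrist_force: [-0.5, 0.2, 0.4]
width: -0.005
grip_force: 0.0
```

>>> play_rows --moves '[[[0,0,0,0.1,0,0,0],[0,0,0,0.1,0,0,0],[0,0,0,0.1,0,0,0],[0,0,0,0.08,0,0,0],[0,0,0,0.08,0,0,0]]]'

```text
time: 4.42
tool_pos: [0.4773, -0.1533, 0.0678]
tcp_rot: [2.078, 2.35, 0.003]
wrist_force: [-0.1, -1.7, -0.6]
width: -0.004
grip_force: 3.2
```

>>> play_rows --moves '[[[0,0,0,0.1,0,0,0],[0,0,0,0.1,0,0,0],[0,0,0,0.1,0,0,0],[0,0,0,0.1,0,0,0],[0,0,0,0.1,0,0,0]]]'

```text
time: 4.83
tool_pos: [0.4697, -0.1034, 0.0658]
tcp_rot: [2.081, 2.352, 0.001]
wrist_force: [1.3, -2.6, 1.8]
width: 0.0
grip_force: 1.1
```

>>> play_rows --moves '[[[0,0,0,0.1,0,0,0],[0,0,0,0.1,0,0,0],[0,0,0,0.1,0,0,0],[0,0,0,0.1,0,0,0],[0,0,0,0.1,0,0,0]]]'

```text
time: 5.25
tool_pos: [0.4631, -0.0536, 0.0652]
tcp_rot: [-2.082, -2.353, 0.0]
wrist_force: [1.5, -1.9, 0.4]
width: -0.002
grip_force: 0.9
```

>>> play_rows --moves '[[[0,0,0,0.1,0,0,0],[0,0,0,0.1,0,0,0],[0,0,0,0.1,0,0,0],[0,0,0,0.08,0,0,0],[0,0,0,0.06,0,0,0]]]'

```text
time: 5.67
tool_pos: [0.4581, -0.0101, 0.0652]
tcp_rot: [2.081, 2.353, 0.0]
wrist_force: [3.2, -3.5, -0.7]
width: -0.001
grip_force: 2.0
```

>>> play_rows --moves '[[[0,0,0,0.04,0,0,0],[0,0,0,0.04,0,0,0],[0,0,0,0.04,0,0,0],[0,0,0,0.03,0,0,0],[0,0,0,0,0,0,0]]]'

```text
time: 6.08
tool_pos: [0.4565, 0.0037, 0.0654]
tcp_rot: [2.08, 2.352, -0.001]
wrist_force: [4.3, -4.1, -0.6]
width: -0.001
grip_force: 2.6
```

>>> play_rows --moves '[[[0,0,0,0.03,0,0,0],[0,0,0,0.03,0,0,0],[0,0,0,0,0,0,0]]]'

```text
time: 6.33
tool_pos: [0.4566, 0.0042, 0.0656]
tcp_rot: [2.07, 2.35, -0.011]
wrist_force: [4.6, -28.6, -2.3]
width: -0.0
grip_force: 14.2
```

```bash
python3 - <<'E'
from h import *
b=cam("top");save(b,"t2.png",(200,130,480,320));st()
P=pts(b);v,u=np.mgrid[:420,:560]
R=P[...,:2]-[.466,-.077];ry=R@[-.1007,.9949];rx=R@[.9949,.1007]
m=(abs(rx)<.06)&(u>280)&(u<480)
for lo,hi,n in((.06,.075,"stop"),(.09,.103,"rim")):
    k=m&(P[...,2]>lo)&(P[...,2]<hi);print(n,np.histogram(ry[k],np.arange(-.13,.13,.005))[0].tolist())
E
```

```text
{'time': 6.383, 'q': [-0.037, 0.02, 2.215, -0.014, 0.903, -0.154], 'tool_pos': [0.457, 0.004, 0.066], 'tcp_rot': [2.071, 2.35, -0.011], 'wrist_force': [5.045, -27.717, -2.902], 'width': -0.003, 'grip_force': 13.942}
stop [0, 0, 0, 0, 0, 0, 60, 0, 0, 0, 0, 0, 0, 0, 0, 0, 0, 0, 0, 0, 0, 0, 0, 0, 0, 0, 0, 0, 0, 0, 0, 0, 0, 0, 0, 0, 0, 0, 0, 0, 0, 0, 0, 0, 0, 4, 8, 1, 0, 0, 0]
rim [0, 0, 0, 0, 0, 1, 106, 0, 0, 0, 0, 0, 0, 0, 0, 0, 0, 0, 0, 0, 0, 0, 0, 0, 0, 0, 0, 0, 0, 0, 0, 0, 0, 0, 0, 0, 0, 0, 0, 0, 0, 0, 0, 0, 0, 2, 0, 0, 0, 0, 0]
```

View pics/t2.png

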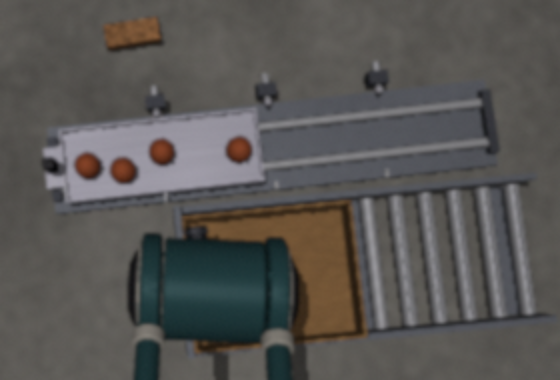

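Carton is home against the stop (28 N reaction; its far edge at crop (360,205)-(365,335)). Now I'll back off, lift and go to the post.

>>> play_rows --moves '[[[0,0,0,-0.1,0,0,0],[0,0,0,-0.1,0,-0.2,40],[0,0,0,0,0,-0.4,40],[0,0,0,0,0,-0.4,40],[0,0,0,0,0,-0.4,40]]]'

```text
time: 6.8
tool_pos: [0.4557, -0.0094, 0.2055]
tcp_rot: [-2.08, -2.348, 0.003]
wrist_force: [0.6, 0.6, 0.3]
width: 0.469
grip_force: 0.0
```

>>> play_rows --moves '[[[0,0,0,0.25,0.25,0,40],[0,0,0,0.25,0.25,0,40],[0,0,0,0.25,0.25,0,40],[0,0,0,0.25,0.25,0,40],[0,0,0,0.25,0.25,0,40]]]'

```text
time: 7.22
tool_pos: [0.566, 0.1312, 0.2047]
tcp_rot: [-2.081, -2.35, 0.002]
wrist_force: [0.8, -0.9, 0.9]
width: 0.467
grip_force: 0.0
```

>>> play_rows --moves '[[[0,0,0,0.25,0.15,0,40],[0,0,0,0.25,0.15,0,40],[0,0,0,0,0,0,40],[0,0,0,0,0,0,40]]]'

```text
time: 7.55
tool_pos: [0.5893, 0.1842, 0.204]
tcp_rot: [-2.078, -2.353, 0.004]
wrist_force: [0.1, -1.1, 1.3]
width: 0.469
grip_force: 0.0
```

```bash
python3 - <<'E'
from h import *
a,b=cam("side"),cam("top");st()
for c in(a,b):
    P=pts(c);m=(P[...,2]>.065)&(P[...,2]<.1)&(abs(P[...,0]-.592)<.02)&(abs(P[...,1]-.181)<.02)&(c["image"].max(2)<90)
    q=P[m]; print(len(q),np.round(np.percentile(q,[3,50,97],axis=0),4).tolist())
domes(b)
E
```

```text
{'time': 7.65, 'q': [0.26, 0.175, 1.762, 0.0, 1.208, 0.137], 'tool_pos': [0.589, 0.182, 0.204], 'tcp_rot': [-2.08, -2.352, 0.004], 'wrist_force': [0.551, -0.468, -0.178], 'width': 0.469, 'grip_force': 0.0}
118 [[0.5861, 0.1788, 0.0665], [0.5904, 0.1906, 0.08], [0.5983, 0.1926, 0.0907]]Traceback (most recent call last):
  File "<stdin>", line 5, in <module>
    return _quantile_unchecked(
        a, q, axis, out, overwrite_input, method, keepdims, weights)
    return _ureduce(a,
                    func=_quantile_ureduce_func,
    ...<5 lines>...
                    overwrite_input=overwrite_input,
                    method=method)
    r = func(a, **kwargs)
    result = _quantile(arr,
                       quantiles=q,
    ...<2 lines>...
                       out=out,
                       weights=wgt)
    slices_having_nans = np.isnan(arr[-1, ...])
                                  ~~~^^^^^^^^^
IndexError: index -1 is out of bounds for axis 0 with size 0
```

>>> play_rows --moves '[[[0,0,0,0.02,0.03,0.35,40],[0,0,0,0,0,0.35,40],[0,0,0,0,0,0.35,40],[0,0,0,0,0,0.35,40],[0,0,0,0,0,0,40]]]'

```text
time: 8.07
tool_pos: [0.5857, 0.1819, 0.0572]
tcp_rot: [-2.078, -2.344, 0.02]
wrist_force: [-1.9, 0.3, -1.5]
width: 0.467
grip_force: 0.0
```

>>> play_rows --moves '[[[0,0,0,0,0,0,5],[0,0,0,0,0,0,5],[0,0,0,0,0,0,5],[0,0,0,0,0,0,5]]]' --newtons 40

```text
time: 8.4
tool_pos: [0.5932, 0.1846, 0.0674]
tcp_rot: [2.082, 2.352, 0.0]
wrist_force: [-4.3, -2.6, 2.2]
width: 0.155
grip_force: 40.4
```

>>> play_rows --moves '[[[0,0,0,-0.03,0,0,5],[0,0,0,-0.06,0,0,5],[0,0,0,-0.08,0,0,5],[0,0,0,-0.08,0,0,5],[0,0,0,-0.08,0,0,5]]]'

```text
time: 8.82
tool_pos: [0.597, 0.1526, 0.0674]
tcp_rot: [-2.081, -2.353, -0.001]
wrist_force: [-5.9, -0.9, 1.4]
width: 0.159
grip_force: 40.5
```

>>> play_rows --moves '[[[0,0,0,-0.08,0,0,5],[0,0,0,-0.08,0,0,5],[0,0,0,-0.08,0,0,5],[0,0,0,-0.08,0,0,5],[0,0,0,-0.08,0,0,5]]]'

```text
time: 9.23
tool_pos: [0.6017, 0.1125, 0.0674]
tcp_rot: [-2.082, -2.352, -0.001]
wrist_force: [-6.4, -0.1, 1.6]
width: 0.161
grip_force: 26.3
```

>>> play_rows --moves '[[[0,0,0,-0.08,0,0,5],[0,0,0,-0.08,0,0,5],[0,0,0,-0.08,0,0,5],[0,0,0,-0.08,0,0,5],[0,0,0,-0.08,0,0,5]]]'

```text
time: 9.65
tool_pos: [0.6063, 0.0727, 0.0674]
tcp_rot: [-2.082, -2.352, 0.0]
wrist_force: [-7.2, 0.3, 3.5]
width: 0.15
grip_force: 42.5
```

>>> play_rows --moves '[[[0,0,0,-0.08,0,0,5],[0,0,0,-0.08,0,0,5],[0,0,0,-0.06,0,0,5],[0,0,0,-0.04,0,0,5],[0,0,0,-0.01,0,0,5]]]'

```text
time: 10.07
tool_pos: [0.6095, 0.0454, 0.0674]
tcp_rot: [-2.082, -2.352, 0.001]
wrist_force: [-9.0, 0.4, 3.0]
width: 0.153
grip_force: 42.5
```

>>> play_rows --moves '[[[0,0,0,0,0,0,5],[0,0,0,0,0,0,5]]]'

```text
time: 10.23
tool_pos: [0.6095, 0.0455, 0.0674]
tcp_rot: [-2.082, -2.352, 0.002]
wrist_force: [-8.3, -2.1, 2.7]
width: 0.152
grip_force: 42.5
```

>>> play_rows --moves '[[[0,0,0,0,0,0,42],[0,0,0,0,0,0,42],[0,0,0,0,0,-0.2,42],[0,0,0,0,0,-0.4,42],[0,0,0,0,0,-0.4,42]]]'

```text
time: 10.65
tool_pos: [0.6098, 0.0461, 0.166]
tcp_rot: [-2.081, -2.352, 0.001]
wrist_force: [1.2, 0.1, 0.5]
width: 0.49
grip_force: 0.0
```

>>> play_rows --moves '[[[0,0,0,0.3,0,-0.3,42],[0,0,0,0.4,0,0,42],[0,0,0,0.4,0,0,42],[0,0,0,0,0,0,42]]]'

```text
time: 10.98
tool_pos: [0.598, 0.1614, 0.1984]
tcp_rot: [2.076, 2.356, 0.013]
wrist_force: [0.1, 0.4, -0.0]
width: 0.491
grip_force: 0.0
```

```bash
python3 - <<'E'
from h import *
b,a=cam("top"),cam("side");save(b,"t3.png",(200,130,480,320));st()
print("top");domes(b);print("side");domes(a)
P=pts(b);v,u=np.mgrid[:420,:560]
m=(P[...,2]>.075)&(P[...,2]<.1)&(abs(P[...,0]-.61)<.03)&(abs(P[...,1]-.045)<.03)&(b["image"].max(2)<100)
print(m.sum(), np.round(np.median(P[m],0),4) if m.any() else 0)
E
```

```text
{'time': 11.083, 'q': [0.216, 0.178, 1.773, -0.0, 1.187, 0.091], 'tool_pos': [0.598, 0.157, 0.197], 'tcp_rot': [2.076, 2.354, 0.005], 'wrist_force': [0.73, -0.294, 0.677], 'width': 0.492, 'grip_force': 0.0}
top
[376.3 198. ] [371, 193, 11, 11, 96] [ 0.6281 -0.1792  0.0721] 0.0769
[337.7 199.2] [333, 194, 11, 11, 92] [ 0.6253 -0.0873  0.0725] 0.0769
[300.5 206.4] [296, 201, 10, 11, 90] [0.6074 0.0018 0.0725] 0.0764
[318.3 208.6] [313, 204, 11, 11, 89] [ 0.6015 -0.0401  0.0719] 0.0767
[156.5 253. ] [152, 250, 9, 8, 43] [0.4942 0.3511 0.0479] 0.0613
[153.8 307.7] [149, 303, 9, 9, 51] [0.3634 0.3524 0.0515] 0.0627
side
[305.8 164.8] [302, 162, 8, 6, 32] [ 0.6287 -0.1734  0.0676] 0.0721
[294.8 181.5] [291, 179, 9, 7, 38] [ 0.6249 -0.0773  0.0672] 0.072
[294.9 194.3] [287, 186, 16, 18, 118] [ 0.6049 -0.0281  0.0685] 0.0736
[332.3 328.4] [279, 309, 99, 61, 2079] [0.4328 0.309  0.045 ] 0.0583
33 [0.6077 0.0462 0.0903]
```

View pics/t3.png

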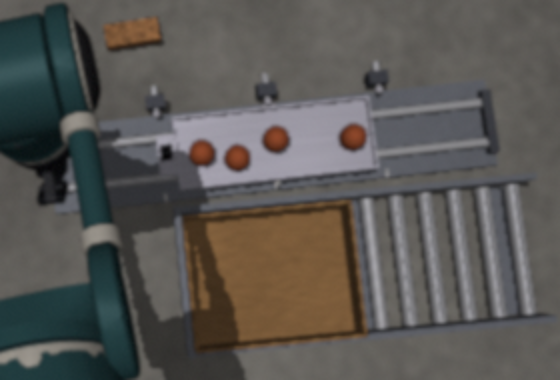

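The carton is at the stop (crop (185..365, 205..345)). The carrier is one station on, with its post at crop (167,151) and the four domes standing at (202,153), (237,158), (275,139) and (352,137). On to the first dome.

>>> play_rows --moves '[[[0,0,0,-0.31,-0.015,0,40],[0,0,0,-0.31,-0.015,0,40],[0,0,0,-0.31,-0.015,0,40],[0,0,0,-0.31,-0.015,0,40],[0,0,0,-0.31,-0.015,0,40]]]'

```text
time: 11.5
tool_pos: [0.6086, -0.003, 0.1953]
tcp_rot: [2.082, 2.351, 0.001]
wrist_force: [0.2, -0.6, -0.2]
width: 0.468
grip_force: 0.0
```

>>> play_rows --moves '[[[0,0,0,0,0,0.25,40],[0,0,0,0,0,0.25,40],[0,0,0,0,0,0.3,40],[0,0,0,0,0,0.2,40],[0,0,0,0,0,0,40]]]'

```text
time: 11.92
tool_pos: [0.6044, -0.0018, 0.0896]
tcp_rot: [-2.08, -2.346, 0.009]
wrist_force: [-0.8, -0.2, 0.4]
width: 0.464
grip_force: 0.0
```

>>> play_rows --moves '[[[0,0,0,0,0,0,40],[0,0,0,0,0,0,40]]]'

```text
time: 12.08
tool_pos: [0.6096, -0.001, 0.0963]
tcp_rot: [2.082, 2.35, 0.002]
wrist_force: [-0.0, 0.8, -0.2]
width: 0.465
grip_force: 0.0
```

>>> play_rows --moves '[[[0,0,0,0.03,0,0.1,40],[0,0,0,0,0,0.1,40],[0,0,0,0,0,0.1,40],[0,0,0,0,0,0.1,40],[0,0,0,0,0,0.1,40]]]'

```text
time: 12.5
tool_pos: [0.6075, 0.0031, 0.0435]
tcp_rot: [-2.081, -2.353, 0.001]
wrist_force: [-0.1, -1.2, 0.1]
width: 0.469
grip_force: 0.0
```

>>> play_rows --moves '[[[0,0,0,0,0,0,40],[0,0,0,0,0,0,40],[0,0,0,0,0,0,40]]]'

```text
time: 12.75
tool_pos: [0.6079, 0.0029, 0.0445]
tcp_rot: [-2.082, -2.353, 0.0]
wrist_force: [-0.1, 0.1, 0.1]
width: 0.469
grip_force: 0.0
```

Close, lift slightly and check.

>>> play_rows --moves '[[[0,0,0,0,0,0,20],[0,0,0,0,0,0,20],[0,0,0,0,0,0,20],[0,0,0,0,0,0,20]]]' --newtons 40

```text
time: 13.08
tool_pos: [0.6085, 0.0028, 0.0454]
tcp_rot: [2.081, 2.352, 0.001]
wrist_force: [0.5, 0.0, 0.9]
width: 0.357
grip_force: 39.7
```

>>> play_rows --moves '[[[0,0,0,0,0,-0.1,20],[0,0,0,0,0,-0.2,20],[0,0,0,0,0,-0.3,20],[0,0,0,0,0,-0.3,20],[0,0,0,0,0,0,20]]]'

```text
time: 13.5
tool_pos: [0.6126, 0.0027, 0.1428]
tcp_rot: [2.076, 2.346, 0.012]
wrist_force: [2.1, -0.3, 1.4]
width: 0.356
grip_force: 39.6
```

>>> play_rows --moves '[[[0,0,0,0,-0.2,0,20],[0,0,0,0,-0.35,0,20],[0,0,0,0,-0.35,0,20],[0,0,0,0,-0.35,0,20],[0,0,0,0,-0.27,0,20]]]'

```text
time: 13.92
tool_pos: [0.4541, -0.0157, 0.1344]
tcp_rot: [-2.081, -2.352, 0.002]
wrist_force: [-1.0, -0.8, -0.2]
width: 0.353
grip_force: 39.7
```

>>> play_rows --moves '[[[0,0,0,0,0,0,20],[0,0,0,0,0,0.2,20],[0,0,0,0,0,0.3,20],[0,0,0,0,0,0.2,20],[0,0,0,0,0,0,20]]]'

```text
time: 14.33
tool_pos: [0.4536, -0.0153, 0.0612]
tcp_rot: [-2.078, -2.348, 0.007]
wrist_force: [-1.9, -0.2, -1.8]
width: 0.36
grip_force: 39.8
```

>>> play_rows --moves '[[[0,0,0,0,0,0,20],[0,0,0,0,0,0,20]]]'

```text
time: 14.5
tool_pos: [0.4583, -0.0157, 0.0659]
tcp_rot: [2.081, 2.352, 0.002]
wrist_force: [0.6, -0.1, -0.8]
width: 0.354
grip_force: 39.8
```

>>> play_rows --moves '[[[0,0,0,0,0,0.08,20],[0,0,0,0,0,0.08,20],[0,0,0,0,0,0.02,20],[0,0,0,0,0,0,20],[0,0,0,0,0,0,20]]]'

```text
time: 14.92
tool_pos: [0.4568, -0.0156, 0.0466]
tcp_rot: [-2.082, -2.352, 0.001]
wrist_force: [0.4, 0.9, -0.3]
width: 0.352
grip_force: 39.8
```

>>> play_rows --moves '[[[0,0,0,0,0,0,44],[0,0,0,0,0,0,44],[0,0,0,0,0,-0.2,44],[0,0,0,0,0,-0.4,44],[0,0,0,0,0,-0.3,44]]]'

```text
time: 15.33
tool_pos: [0.4567, -0.0156, 0.1381]
tcp_rot: [-2.081, -2.352, 0.001]
wrist_force: [1.6, -0.4, -0.1]
width: 0.511
grip_force: 0.0
```

>>> play_rows --moves '[[[0,0,0,0,0,0,44],[0,0,0,0,0,0,44]]]'

```text
time: 15.5
tool_pos: [0.4594, -0.0158, 0.1396]
tcp_rot: [2.078, 2.349, 0.006]
wrist_force: [-0.1, 0.2, -0.2]
width: 0.511
grip_force: 0.0
```

```bash
python3 - <<'E'
from h import *
b,a=cam("top"),cam("side");st()
print("top");domes(b);print("side");domes(a)
E
```

```text
{'time': 15.6, 'q': [-0.089, -0.072, 2.154, -0.0, 1.06, -0.211], 'tool_pos': [0.457, -0.016, 0.136], 'tcp_rot': [-2.082, -2.353, 0.0], 'wrist_force': [-0.292, -0.312, -0.811], 'width': 0.514, 'grip_force': 0.0}
top
[376.4 197.9] [371, 193, 11, 11, 92] [ 0.6285 -0.1799  0.0725] 0.0767
[337.7 199.1] [333, 194, 11, 11, 90] [ 0.6252 -0.0877  0.0728] 0.0772
[318.5 208.5] [313, 204, 11, 10, 88] [ 0.6024 -0.0411  0.0723] 0.0776
[167.9 282.1] [149, 250, 33, 62, 451] [0.4183 0.318  0.0494] 0.063
side
[294.9 181. ] [292, 179, 7, 7, 26] [ 0.6255 -0.0776  0.0692] 0.072
[297.2 190.4] [293, 187, 9, 8, 52] [ 0.6047 -0.0326  0.0698] 0.0739
[332.4 328.5] [279, 308, 99, 62, 2083] [0.4324 0.3092 0.0449] 0.0582
```

>>> play_rows --moves '[[[0,0,0,-0.3,0.25,0,40],[0,0,0,-0.3,0.25,0,40],[0,0,0,-0.3,0.25,0,40],[0,0,0,-0.3,0.25,0,40],[0,0,0,-0.3,0.25,0,40]]]'

```text
time: 16.02
tool_pos: [0.5988, -0.1501, 0.134]
tcp_rot: [-2.079, -2.35, 0.003]
wrist_force: [-0.2, 0.7, 0.0]
width: 0.466
grip_force: 0.0
```

>>> play_rows --moves '[[[0,0,0,-0.3,0.25,0,40],[0,0,0,-0.03,0.02,0,40],[0,0,0,0,0,0.2,40],[0,0,0,0,0,0.2,40],[0,0,0,0,0,0,40]]]'

```text
time: 16.43
tool_pos: [0.6253, -0.1774, 0.0896]
tcp_rot: [-2.075, -2.344, 0.007]
wrist_force: [-1.6, 0.9, -0.8]
width: 0.469
grip_force: 0.0
```

>>> play_rows --moves '[[[0,0,0,0,0,0,40],[0,0,0,0,0,0,40]]]'

```text
time: 16.6
tool_pos: [0.6295, -0.1783, 0.0961]
tcp_rot: [-2.081, -2.352, 0.001]
wrist_force: [0.4, -0.1, -0.5]
width: 0.469
grip_force: 0.0
```

>>> play_rows --moves '[[[0,0,0,-0.01,0.01,0.1,40],[0,0,0,0,0,0.1,40],[0,0,0,0,0,0.1,40],[0,0,0,0,0,0.1,40],[0,0,0,0,0,0.1,40]]]'

```text
time: 17.02
tool_pos: [0.6309, -0.1794, 0.0455]
tcp_rot: [-2.081, -2.352, 0.0]
wrist_force: [0.3, 0.3, -0.4]
width: 0.47
grip_force: 0.0
```

>>> play_rows --moves '[[[0,0,0,0,0,0,40],[0,0,0,0,0,0,20],[0,0,0,0,0,0,20],[0,0,0,0,0,0,20],[0,0,0,0,0,0,20]]]'

```text
time: 17.43
tool_pos: [0.6318, -0.1798, 0.0474]
tcp_rot: [2.081, 2.352, 0.001]
wrist_force: [-0.8, -0.4, -0.9]
width: 0.358
grip_force: 41.6
```

>>> play_rows --moves '[[[0,0,0,0,0,-0.1,20],[0,0,0,0,0,-0.2,20],[0,0,0,0,0,-0.3,20],[0,0,0,0,0,-0.3,20],[0,0,0,0,0,0,20]]]'

```text
time: 17.85
tool_pos: [0.6362, -0.1812, 0.1459]
tcp_rot: [2.074, 2.343, 0.008]
wrist_force: [1.2, -0.3, 1.0]
width: 0.352
grip_force: 41.7
```

>>> play_rows --moves '[[[0,0,0,0.1,-0.25,0,20],[0,0,0,0.13,-0.35,0,20],[0,0,0,0.13,-0.35,0,20],[0,0,0,0.13,-0.34,0,20],[0,0,0,0.13,-0.25,0,20]]]'

```text
time: 18.27
tool_pos: [0.4682, -0.1364, 0.137]
tcp_rot: [-2.082, -2.352, 0.001]
wrist_force: [-0.4, -0.1, 0.1]
width: 0.353
grip_force: 41.6
```

>>> play_rows --moves '[[[0,0,0,0,0,0,20],[0,0,0,0,0,0.2,20],[0,0,0,0,0,0.3,20],[0,0,0,0,0,0.2,20],[0,0,0,0,0,0,20]]]'

```text
time: 18.68
tool_pos: [0.468, -0.1359, 0.0635]
tcp_rot: [-2.078, -2.348, 0.004]
wrist_force: [-1.4, 0.6, -1.4]
width: 0.352
grip_force: 41.6
```

>>> play_rows --moves '[[[0,0,0,0,0,0,20],[0,0,0,0,0,0,20]]]'

```text
time: 18.85
tool_pos: [0.4723, -0.1373, 0.0682]
tcp_rot: [2.08, 2.351, 0.001]
wrist_force: [0.3, -0.6, -1.4]
width: 0.353
grip_force: 41.6
```

>>> play_rows --moves '[[[0,0,0,0,0,0.08,20],[0,0,0,0,0,0.08,20],[0,0,0,0,0,0.03,20],[0,0,0,0,0,0,20],[0,0,0,0,0,0,20]]]'

```text
time: 19.27
tool_pos: [0.4706, -0.1367, 0.0475]
tcp_rot: [-2.081, -2.352, 0.0]
wrist_force: [-0.4, -0.3, -0.5]
width: 0.353
grip_force: 41.6
```

>>> play_rows --moves '[[[0,0,0,0,0,0,44],[0,0,0,0,0,0,44],[0,0,0,0,0,-0.2,44],[0,0,0,0,0,-0.4,44],[0,0,0,0,0,-0.3,44]]]'

```text
time: 19.68
tool_pos: [0.4706, -0.1367, 0.1391]
tcp_rot: [-2.081, -2.352, 0.0]
wrist_force: [2.2, 1.0, -0.0]
width: 0.513
grip_force: 0.0
```

```bash
python3 - <<'E'
from h import *
b,a=cam("top"),cam("side");st()
print("top");domes(b);print("side");domes(a)
E
```

```text
{'time': 19.783, 'q': [-0.334, -0.012, 2.081, 0.0, 1.06, -0.456], 'tool_pos': [0.476, -0.138, 0.144], 'tcp_rot': [2.074, 2.344, 0.007], 'wrist_force': [1.326, 0.063, 0.795], 'width': 0.517, 'grip_force': 0.0}
top
[337.7 199.1] [333, 194, 11, 11, 91] [ 0.6251 -0.0877  0.0728] 0.0775
[318.5 208.5] [313, 204, 11, 10, 88] [ 0.6022 -0.041   0.0727] 0.0775
[167.8 282.3] [149, 250, 33, 62, 446] [0.4179 0.3183 0.0509] 0.0628
[356.  263.9] [354, 259, 4, 11, 30] [ 0.4709 -0.1293  0.0704] 0.074
[308.2 269.7] [302, 264, 13, 12, 115] [ 0.4562 -0.0159  0.072 ] 0.0766
side
[295.3 181. ] [292, 179, 7, 6, 27] [ 0.6248 -0.0774  0.0689] 0.0723
[364. 183.] [358, 179, 12, 11, 81] [ 0.4701 -0.1297  0.067 ] 0.0732
[297.5 190.5] [293, 185, 10, 11, 59] [ 0.6047 -0.0327  0.0699] 0.0737
[332.5 328.7] [279, 308, 99, 62, 2093] [0.4318 0.3096 0.0449] 0.0581
```

>>> play_rows --moves '[[[0,0,0,0.06,0.25,0,40],[0,0,0,0.06,0.36,0,40],[0,0,0,0.06,0.36,0,40],[0,0,0,0.06,0.36,0,40],[0,0,0,0.06,0.24,0,40]]]'

```text
time: 20.2
tool_pos: [0.6259, -0.0872, 0.1374]
tcp_rot: [2.081, 2.352, 0.002]
wrist_force: [0.9, 0.2, 0.1]
width: 0.467
grip_force: 0.0
```

>>> play_rows --moves '[[[0,0,0,0,0,0,40],[0,0,0,0,0,0.2,40],[0,0,0,0,0,0.2,40],[0,0,0,0,0,0,40],[0,0,0,0,0,0,40]]]'

```text
time: 20.62
tool_pos: [0.6208, -0.0877, 0.0958]
tcp_rot: [-2.079, -2.35, 0.004]
wrist_force: [0.2, -0.2, 1.0]
width: 0.467
grip_force: 0.0
```

>>> play_rows --moves '[[[0,0,0,0,0,0,40]]]'

```text
time: 20.7
tool_pos: [0.6228, -0.0882, 0.0981]
tcp_rot: [-2.082, -2.352, 0.0]
wrist_force: [-0.2, 0.3, 0.8]
width: 0.468
grip_force: 0.0
```

>>> play_rows --moves '[[[0,0,0,0,0.01,0.1,40],[0,0,0,0,0,0.1,40],[0,0,0,0,0,0.1,40],[0,0,0,0,0,0.1,40],[0,0,0,0,0,0.11,40]]]'

```text
time: 21.12
tool_pos: [0.624, -0.0878, 0.0458]
tcp_rot: [2.082, 2.353, 0.0]
wrist_force: [2.1, 0.6, 0.6]
width: 0.465
grip_force: 0.3
```

>>> play_rows --moves '[[[0,0,0,0,0,0,40],[0,0,0,0,0,0,20],[0,0,0,0,0,0,20],[0,0,0,0,0,0,20],[0,0,0,0,0,0,20]]]'

```text
time: 21.53
tool_pos: [0.6245, -0.0879, 0.0473]
tcp_rot: [2.081, 2.352, 0.001]
wrist_force: [0.3, -0.2, -0.3]
width: 0.356
grip_force: 39.5
```

>>> play_rows --moves '[[[0,0,0,0,0,-0.1,20],[0,0,0,0,0,-0.2,20],[0,0,0,0,0,-0.3,20],[0,0,0,0,0,-0.3,20],[0,0,0,0,0,0,20]]]'

```text
time: 21.95
tool_pos: [0.6291, -0.0887, 0.1456]
tcp_rot: [2.074, 2.344, 0.011]
wrist_force: [1.2, 0.5, 0.1]
width: 0.349
grip_force: 39.6
```

>>> play_rows --moves '[[[0,0,0,0.02,-0.25,0,20],[0,0,0,0.02,-0.36,0,20],[0,0,0,0.02,-0.36,0,20],[0,0,0,0.02,-0.36,0,20],[0,0,0,0.01,-0.24,0,20]]]'

```text
time: 22.37
tool_pos: [0.4639, -0.0977, 0.1368]
tcp_rot: [-2.081, -2.352, 0.001]
wrist_force: [-1.1, -0.2, -0.2]
width: 0.353
grip_force: 39.7
```

>>> play_rows --moves '[[[0,0,0,0,0,0,20],[0,0,0,0,0,0.2,20],[0,0,0,0,0,0.3,20],[0,0,0,0,0,0.2,20],[0,0,0,0,0,0,20]]]'

```text
time: 22.78
tool_pos: [0.4643, -0.0972, 0.0635]
tcp_rot: [-2.078, -2.348, 0.004]
wrist_force: [-0.2, -0.6, -0.3]
width: 0.353
grip_force: 39.8
```

>>> play_rows --moves '[[[0,0,0,0,0,0,20],[0,0,0,0,0,0,20]]]'

```text
time: 22.95
tool_pos: [0.4686, -0.0983, 0.0682]
tcp_rot: [2.08, 2.351, 0.002]
wrist_force: [0.1, 0.0, -1.1]
width: 0.349
grip_force: 39.8
```

>>> play_rows --moves '[[[0,0,0,0,0,0.08,20],[0,0,0,0,0,0.08,20],[0,0,0,0,0,0.03,20],[0,0,0,0,0,0,20],[0,0,0,0,0,0,20]]]'

```text
time: 23.37
tool_pos: [0.4668, -0.0979, 0.0475]
tcp_rot: [-2.081, -2.352, 0.001]
wrist_force: [0.3, -0.0, 0.5]
width: 0.352
grip_force: 39.8
```

>>> play_rows --moves '[[[0,0,0,0,0,0,44],[0,0,0,0,0,0,44],[0,0,0,0,0,-0.2,44],[0,0,0,0,0,-0.4,44],[0,0,0,0,0,-0.3,44]]]'

```text
time: 23.78
tool_pos: [0.4668, -0.0979, 0.1391]
tcp_rot: [-2.081, -2.352, 0.001]
wrist_force: [1.7, -0.4, 1.1]
width: 0.513
grip_force: 0.0
```

>>> play_rows --moves '[[[0,0,0.24,0,0,0,44],[0,0,0.24,0,0,0,44],[0,0,0.24,0,0,0,44],[0,0,0.24,0,0,0,44],[0,0,0.24,0,0,0,44]]]'

```text
time: 24.2
tool_pos: [0.4674, -0.0981, 0.1383]
tcp_rot: [2.688, 1.624, 0.001]
wrist_force: [-0.5, -0.1, -0.2]
width: 0.514
grip_force: 0.0
```

>>> play_rows --moves '[[[0,0,0.24,0,0,0,44],[0,0,0.24,0,0,0,44],[0,0,0.24,0,0,0,44],[0,0,0.24,0,0,0,44],[0,0,0.24,0,0,0,44]]]'

```text
time: 24.62
tool_pos: [0.4673, -0.0981, 0.1381]
tcp_rot: [3.049, 0.757, 0.001]
wrist_force: [-0.6, 0.0, -0.4]
width: 0.516
grip_force: 0.0
```

>>> play_rows --moves '[[[0,0,0.24,0,0,0,44],[0,0,0.24,0,0,0,44],[0,0,0.24,0,0,0,44],[0,0,0,0,0,0,44],[0,0,0,0,0,0,44]]]'

```text
time: 25.03
tool_pos: [0.4673, -0.0981, 0.138]
tcp_rot: [3.134, 0.214, 0.001]
wrist_force: [0.2, -0.3, -1.1]
width: 0.51
grip_force: 0.0
```

```bash
python3 - <<'E'
from h import *
b,a=cam("top"),cam("side");st()
print("top");domes(b);print("side");domes(a)
E
```

```text
{'time': 25.133, 'q': [-0.259, -0.033, 2.114, -0.0, 1.06, 1.176], 'tool_pos': [0.467, -0.098, 0.138], 'tcp_rot': [3.134, 0.213, 0.0], 'wrist_force': [-1.163, 0.013, -0.368], 'width': 0.514, 'grip_force': 0.0}
top
[318.4 208.5] [313, 204, 11, 10, 88] [ 0.6014 -0.0411  0.0727] 0.0768
[167.6 282.4] [149, 250, 33, 62, 449] [0.416  0.3191 0.0504] 0.0627
[308.3 269.7] [303, 264, 12, 12, 113] [ 0.4562 -0.0161  0.0716] 0.077
side
[360.2 190. ] [357, 186, 9, 10, 41] [ 0.472  -0.0898  0.0685] 0.0727
[298.1 191.5] [294, 189, 9, 6, 33] [ 0.602  -0.0305  0.0687] 0.0729
[332.3 328.5] [279, 308, 99, 62, 2082] [0.4326 0.3093 0.0451] 0.0583
```

>>> play_rows --moves '[[[0,0,0,0.2,-0.08,0,40],[0,0,0,0.35,-0.08,0,40],[0,0,0,0.35,-0.08,0,40],[0,0,0,0.33,-0.08,0,40],[0,0,0,0.18,-0.06,0,40]]]'

```text
time: 25.55
tool_pos: [0.6054, -0.0406, 0.1381]
tcp_rot: [3.134, 0.213, 0.004]
wrist_force: [0.5, 0.1, 0.3]
width: 0.466
grip_force: 0.0
```

>>> play_rows --moves '[[[0,0,0,0,0,0,40],[0,0,0,0,0,0.2,40],[0,0,0,0,0,0.2,40],[0,0,0,0,0,0,40],[0,0,0,0,0,0,40]]]'

```text
time: 25.97
tool_pos: [0.5998, -0.0417, 0.0963]
tcp_rot: [-3.134, -0.21, 0.007]
wrist_force: [-0.1, 0.7, 0.1]
width: 0.466
grip_force: 0.0
```

>>> play_rows --moves '[[[0,0,0,0,0,0,40]]]'

```text
time: 26.05
tool_pos: [0.6017, -0.0419, 0.0984]
tcp_rot: [3.135, 0.209, 0.0]
wrist_force: [0.5, -0.6, 0.3]
width: 0.467
grip_force: 0.0
```

>>> play_rows --moves '[[[0,0,0,0,-0.01,0.1,40],[0,0,0,0,0,0.1,40],[0,0,0,0,0,0.1,40],[0,0,0,0,0,0.1,40],[0,0,0,0,0,0.11,40]]]'

```text
time: 26.47
tool_pos: [0.6015, -0.0407, 0.0456]
tcp_rot: [-3.135, -0.209, 0.001]
wrist_force: [-0.3, -0.2, 0.6]
width: 0.468
grip_force: 0.0
```

>>> play_rows --moves '[[[0,0,0,0,0,0,40],[0,0,0,0,0,0,20],[0,0,0,0,0,0,20],[0,0,0,0,0,0,20],[0,0,0,0,0,0,20]]]'

```text
time: 26.88
tool_pos: [0.6023, -0.0407, 0.0474]
tcp_rot: [3.134, 0.208, 0.002]
wrist_force: [-0.1, 0.7, -0.0]
width: 0.353
grip_force: 40.1
```

>>> play_rows --moves '[[[0,0,0,0,0,-0.1,20],[0,0,0,0,0,-0.2,20],[0,0,0,0,0,-0.3,20],[0,0,0,0,0,-0.3,20],[0,0,0,0,0,0,20]]]'

```text
time: 27.3
tool_pos: [0.6069, -0.0412, 0.1454]
tcp_rot: [3.132, 0.208, 0.02]
wrist_force: [2.5, -0.7, 0.6]
width: 0.358
grip_force: 40.2
```

>>> play_rows --moves '[[[0,0,0,-0.15,0,0,20],[0,0,0,-0.22,0,0,20],[0,0,0,-0.22,0,0,20],[0,0,0,-0.22,0,0,20],[0,0,0,-0.14,0,0,20]]]'

```text
time: 27.72
tool_pos: [0.5057, -0.0533, 0.1372]
tcp_rot: [3.135, 0.208, -0.001]
wrist_force: [0.1, 0.5, -1.0]
width: 0.355
grip_force: 40.1
```

>>> play_rows --moves '[[[0,0,0,0,0,0,20],[0,0,0,0,0,0.2,20],[0,0,0,0,0,0.3,20],[0,0,0,0,0,0.2,20],[0,0,0,0,0,0,20]]]'

```text
time: 28.13
tool_pos: [0.5048, -0.0527, 0.0631]
tcp_rot: [-3.133, -0.208, 0.01]
wrist_force: [-1.1, -0.8, -1.9]
width: 0.357
grip_force: 40.1
```

>>> play_rows --moves '[[[0,0,0,0,0,0,20],[0,0,0,0,0,0,20]]]'

```text
time: 28.3
tool_pos: [0.5092, -0.0534, 0.0681]
tcp_rot: [3.134, 0.209, 0.003]
wrist_force: [0.8, 0.0, 0.2]
width: 0.353
grip_force: 40.1
```

>>> play_rows --moves '[[[0,0,0,0,0,0.08,20],[0,0,0,0,0,0.08,20],[0,0,0,0,0,0.03,20],[0,0,0,0,0,0,20],[0,0,0,0,0,0,20]]]'

```text
time: 28.72
tool_pos: [0.5073, -0.0532, 0.0475]
tcp_rot: [-3.135, -0.208, 0.001]
wrist_force: [-0.6, 0.1, -1.6]
width: 0.357
grip_force: 40.1
```

>>> play_rows --moves '[[[0,0,0,0,0,0,44],[0,0,0,0,0,0,44],[0,0,0,0,0,-0.2,44],[0,0,0,0,0,-0.4,44],[0,0,0,0,0,-0.4,44]]]'

```text
time: 29.13
tool_pos: [0.5057, -0.053, 0.1473]
tcp_rot: [-3.134, -0.208, 0.007]
wrist_force: [2.0, 0.2, 1.0]
width: 0.51
grip_force: 0.0
```

>>> play_rows --moves '[[[0,0,0,0,-0.3,-0.3,44],[0,0,0,0.2,-0.35,-0.2,44],[0,0,0,0.2,-0.35,0,44],[0,0,0,0.2,-0.35,0,44],[0,0,0,0.2,-0.35,0,44]]]'

```text
time: 29.55
tool_pos: [0.5644, 0.1243, 0.1975]
tcp_rot: [-3.134, -0.208, -0.005]
wrist_force: [0.3, -1.2, 0.9]
width: 0.515
grip_force: 0.0
```

>>> play_rows --moves '[[[0,0,-0.24,0,0,0,44],[0,0,-0.24,0,0,0,44],[0,0,-0.24,0,0,0,44],[0,0,-0.24,0,0,0,44],[0,0,-0.24,0,0,0,44]]]'

```text
time: 29.97
tool_pos: [0.5634, 0.1229, 0.196]
tcp_rot: [2.929, 1.135, 0.001]
wrist_force: [-0.2, -0.1, -0.1]
width: 0.515
grip_force: 0.0
```

>>> play_rows --moves '[[[0,0,-0.24,0,0,0,44],[0,0,-0.24,0,0,0,44],[0,0,-0.24,0,0,0,44],[0,0,-0.24,0,0,0,44],[0,0,-0.24,0,0,0,44]]]'

```text
time: 30.38
tool_pos: [0.5634, 0.1226, 0.1961]
tcp_rot: [2.463, 1.949, 0.001]
wrist_force: [0.2, -0.8, -0.5]
width: 0.519
grip_force: 0.0
```

>>> play_rows --moves '[[[0,0,-0.24,0,0,0,44],[0,0,-0.24,0,0,0,44],[0,0,-0.24,0,0,0,44],[0,0,0,0,0,0,44],[0,0,0,0,0,0,44]]]'

```text
time: 30.8
tool_pos: [0.5634, 0.1226, 0.196]
tcp_rot: [2.086, 2.349, 0.0]
wrist_force: [0.9, 0.0, 0.1]
width: 0.514
grip_force: 0.0
```

```bash
python3 - <<'E'
from h import *
b,a=cam("top"),cam("side");st();save(b,"t4.png",(200,130,480,320))
print("top");domes(b,lo=-.01);print("side");domes(a,lo=-.01)
P=pts(b)
m=(P[...,2]>.075)&(P[...,2]<.1)&(abs(P[...,0]-.61)<.03)&(abs(P[...,1]-.045)<.03)&(b["image"].max(2)<100)
print(m.sum(), np.round(np.median(P[m],0),4) if m.any() else 0)
E
```

```text
{'time': 30.9, 'q': [0.171, 0.104, 1.859, -0.0, 1.179, 0.052], 'tool_pos': [0.563, 0.123, 0.196], 'tcp_rot': [2.085, 2.35, 0.0], 'wrist_force': [0.104, 0.358, -0.259], 'width': 0.512, 'grip_force': 0.0}
top
[322.8 246.7] [317, 241, 12, 12, 116] [ 0.5105 -0.0514  0.0716] 0.0761
[166.  280.9] [150, 250, 32, 62, 1253] [0.4256 0.3325 0.022 ] 0.0612
[359.7 264.2] [354, 259, 13, 12, 120] [ 0.471  -0.1381  0.0719] 0.0759
[342.7 265.8] [337, 260, 12, 12, 119] [ 0.4661 -0.098   0.0711] 0.0769
[307.2 269.9] [303, 264, 10, 12, 88] [ 0.4562 -0.0137  0.0723] 0.0768
side
[363.3 186.9] [357, 178, 13, 20, 178] [ 0.4678 -0.1005  0.0678] 0.0738
[338.5 196.3] [333, 193, 12, 8, 65] [ 0.5109 -0.043   0.0685] 0.0736
[330.3 340.8] [279, 309, 99, 67, 4714] [0.4309 0.3242 0.0271] 0.0563
31 [0.6079 0.0439 0.0905]
```

View pics/t4.png

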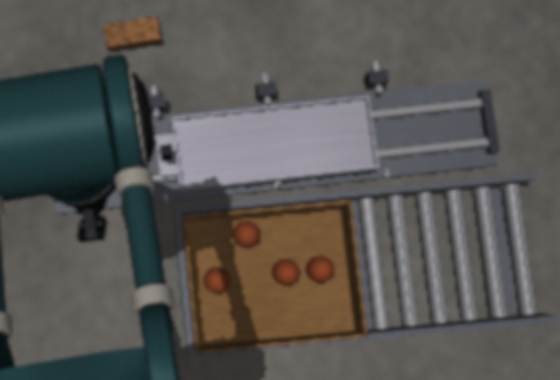

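All four domes stand in the carton at crop (247,234), (217,279), (286,271) and (320,269). The tray is empty and still in the middle station, with the post at (167,152). Next I'll push the carrier on.

>>> play_rows --moves '[[[0,0,0,-0.28,0.12,0,42],[0,0,0,-0.28,0.12,0,42],[0,0,0,-0.265,0.12,0,42],[0,0,0,0,0,0,42],[0,0,0,0,0,0.2,42]]]'

```text
time: 31.32
tool_pos: [0.6131, 0.0437, 0.1802]
tcp_rot: [2.083, 2.343, 0.009]
wrist_force: [0.8, 0.2, 1.3]
width: 0.494
grip_force: 0.0
```

>>> play_rows --moves '[[[0,0,0,0,0,0.3,42],[0,0,0,0,0,0.3,42],[0,0,0,0,0,0.3,42],[0,0,0,0,0,0.2,42],[0,0,0,0,0,0,42]]]'

```text
time: 31.73
tool_pos: [0.6042, 0.0452, 0.06]
tcp_rot: [-2.079, -2.345, 0.011]
wrist_force: [-1.9, 0.1, -0.4]
width: 0.491
grip_force: 0.0
```

>>> play_rows --moves '[[[0,0,0,0,0,0,42],[0,0,0,0,0,0,42]]]'

```text
time: 31.9
tool_pos: [0.6101, 0.0453, 0.0672]
tcp_rot: [2.082, 2.351, 0.002]
wrist_force: [0.6, -0.5, 1.4]
width: 0.491
grip_force: 0.0
```

>>> play_rows --moves '[[[0,0,0,0,0,0,5],[0,0,0,0,0,0,5],[0,0,0,0,0,0,5],[0,0,0,0,0,0,5]]]'

```text
time: 32.23
tool_pos: [0.6095, 0.0451, 0.0682]
tcp_rot: [2.082, 2.352, 0.001]
wrist_force: [-5.2, -0.1, 7.0]
width: 0.156
grip_force: 39.9
```

>>> play_rows --moves '[[[0,0,0,-0.03,0,0,5],[0,0,0,-0.06,0,0,5],[0,0,0,-0.08,0,0,5],[0,0,0,-0.08,0,0,5],[0,0,0,-0.08,0,0,5]]]'

```text
time: 32.65
tool_pos: [0.6133, 0.0123, 0.0682]
tcp_rot: [2.081, 2.352, 0.001]
wrist_force: [-4.5, 0.9, 7.3]
width: 0.151
grip_force: 40.0
```

>>> play_rows --moves '[[[0,0,0,-0.08,-0.01,0,5],[0,0,0,-0.08,0,0,5],[0,0,0,-0.08,0,0,5],[0,0,0,-0.08,0,0,5],[0,0,0,-0.08,0,0,5]]]'

```text
time: 33.07
tool_pos: [0.618, -0.028, 0.0682]
tcp_rot: [2.081, 2.351, 0.002]
wrist_force: [-3.0, 1.3, 6.8]
width: 0.157
grip_force: 40.0
```

>>> play_rows --moves '[[[0,0,0,-0.08,-0.01,0,5],[0,0,0,-0.08,0,0,5],[0,0,0,-0.08,0,0,5],[0,0,0,-0.08,0,0,5],[0,0,0,-0.08,0,0,5]]]'

```text
time: 33.48
tool_pos: [0.6227, -0.068, 0.0682]
tcp_rot: [2.08, 2.35, 0.004]
wrist_force: [0.4, 1.2, 6.4]
width: 0.156
grip_force: 40.0
```

>>> play_rows --moves '[[[0,0,0,-0.08,0,0,5],[0,0,0,-0.08,0,0,5],[0,0,0,-0.06,0,0,5],[0,0,0,-0.04,0,0,5],[0,0,0,-0.01,0,0,5]]]'

```text
time: 33.9
tool_pos: [0.6258, -0.0946, 0.0682]
tcp_rot: [2.081, 2.35, 0.004]
wrist_force: [-1.8, 4.0, 8.3]
width: 0.153
grip_force: 40.1
```

>>> play_rows --moves '[[[0,0,0,0,0,0,5],[0,0,0,0,0,0,5]]]'

```text
time: 34.07
tool_pos: [0.6258, -0.0946, 0.0682]
tcp_rot: [2.081, 2.35, 0.003]
wrist_force: [-0.5, 0.7, 7.3]
width: 0.155
grip_force: 40.0
```

>>> play_rows --moves '[[[0,0,0,0,0,0,42],[0,0,0,0,0,0,42],[0,0,0,0,0,-0.2,42],[0,0,0,0,0,-0.4,42],[0,0,0,0,0,-0.4,42]]]'

```text
time: 34.48
tool_pos: [0.6217, -0.0939, 0.1638]
tcp_rot: [-2.078, -2.349, 0.005]
wrist_force: [0.3, -0.4, 0.0]
width: 0.489
grip_force: 0.0
```

>>> play_rows --moves '[[[0,0,0,0.3,0,-0.3,42],[0,0,0,0.4,0,0,42],[0,0,0,0.4,0,0,42],[0,0,0,0.4,0,0,42],[0,0,0,0.4,0,0,42]]]'

```text
time: 34.9
tool_pos: [0.6006, 0.0952, 0.1954]
tcp_rot: [2.083, 2.352, 0.001]
wrist_force: [0.9, -0.3, -1.4]
width: 0.491
grip_force: 0.0
```

>>> play_rows --moves '[[[0,0,0,0.3,0,0,42],[0,0,0,0.3,0,0,42],[0,0,0,0,0,0,42],[0,0,0,0,0,0,42],[0,0,0,0,0,0,42]]]'

```text
time: 35.32
tool_pos: [0.5936, 0.1531, 0.1949]
tcp_rot: [2.081, 2.353, -0.001]
wrist_force: [-0.0, 0.2, -0.8]
width: 0.49
grip_force: 0.0
```

```bash
python3 - <<'E'
from h import *
b,a=cam("top"),cam("side");st();save(b,"t5.png",(200,130,480,320))
print("top");domes(b,lo=-.01);print("side");domes(a,lo=-.01)
P=pts(b)
m=(P[...,2]>.075)&(P[...,2]<.1)&(abs(P[...,0]-.625)<.03)&(abs(P[...,1]+.095)<.03)&(b["image"].max(2)<100)
print(m.sum(), np.round(np.median(P[m],0),4) if m.any() else 0)
R=P[...,:2]-[.466,-.077];ry=R@[-.1007,.9949];rx=R@[.9949,.1007]
k=(abs(rx)<.06)&(abs(ry)<.13)&(P[...,2]>.09)&(P[...,2]<.103);print(np.histogram(ry[k],np.arange(-.13,.13,.005))[0].tolist())
E
```

```text
{'time': 35.417, 'q': [0.211, 0.173, 1.782, -0.001, 1.187, 0.09], 'tool_pos': [0.594, 0.152, 0.195], 'tcp_rot': [2.083, 2.351, -0.001], 'wrist_force': [1.025, 0.049, -0.034], 'width': 0.494, 'grip_force': 0.0}
top
[322.8 246.8] [317, 241, 12, 12, 116] [ 0.5105 -0.0513  0.0718] 0.0768
[158.5 279.6] [149, 250, 17, 62, 465] [0.4349 0.3503 0.0189] 0.0604
[359.8 264.2] [354, 259, 13, 12, 119] [ 0.471  -0.1379  0.0719] 0.0762
[342.6 265.7] [337, 260, 12, 12, 118] [ 0.4661 -0.0978  0.0716] 0.0774
[310.6 268.9] [307, 264, 8, 9, 49] [ 0.4585 -0.0208  0.0725] 0.0771
side
[363.4 186.6] [357, 178, 14, 18, 165] [ 0.4679 -0.1017  0.0682] 0.0738
[338.6 196.3] [333, 193, 12, 7, 66] [ 0.5112 -0.0432  0.069 ] 0.074
[330.3 340.8] [279, 308, 99, 68, 4732] [0.4309 0.3241 0.027 ] 0.0564
37 [ 0.6233 -0.0927  0.0901]
[0, 0, 0, 0, 0, 24, 94, 0, 0, 0, 0, 0, 0, 0, 0, 0, 0, 0, 0, 0, 0, 0, 0, 0, 0, 0, 0, 0, 0, 0, 0, 0, 0, 0, 0, 0, 0, 0, 0, 0, 0, 0, 0, 0, 54, 42, 0, 0, 0, 0, 0]
```

View pics/t5.png

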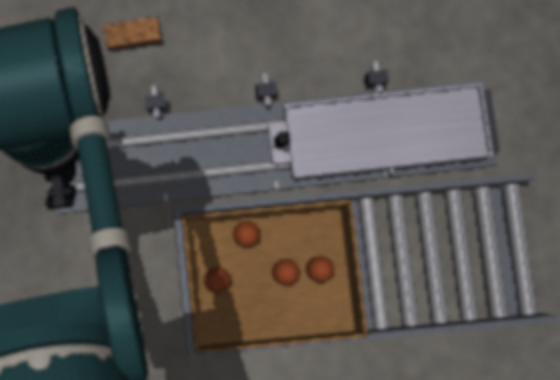

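The post is now at crop (282,141), so the carrier is in the last station. All four domes are in the carton, at (247,234), (217,279), (286,271) and (320,269), and the carton is home.

```bash
python3 -c "
from workcell import bot
print(bot.finish_job())"
```

```text
the job is handed in; nothing more can be done
None
```

The job is handed in at about 35 s on the robot's clock: the last pictures show the carton home against its stop, all four domes standing in it, and the empty carrier in the last detent; the hand-in call returned no verdict.

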